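# Hold the thickness probe on the ring mark of the glass bulb

## Task

Take the thickness probe out of its holder, push the dispenser's sprung dish fully down with the probe's tip to wet it, and let the dish come back up. Then hold the tip on the middle of the ring drawn on the glass dome (not the cross), with the probe square to the glass and pressed lightly so that its sprung tip is pushed about half-way in; never press hard on the glass, and leave the tape and battery where they are. Finish while holding it there in the gripper: do not let go or put it down.

Things in the scene. Friction and masses are not known exactly. Their poses are not given: they have to be found in the camera images.
- probe_grip (a point): Centre of the grey handle, 28 mm across, 74 mm long, of the round probe (160 g), which hangs upright in the holder by its collar. z runs up the probe. Along z from here: top +39 mm; black collar (40 mm across) -39 to -45; end of the steel nose (26 mm across) -85; face of the free tip -99. It is drawn straight up by 60 mm to clear the holder; grip it from any side.
- tip_face (a point): Centre of the flat round face (16 mm across) of the probe's black sprung tip; moves in with the tip. z points from the tip up the probe.
- probe_tip (a joint): How far the sprung tip is pushed into the probe: 0 fully out, 0.008 m fully in. The spring pushes back 1 N at the start and 1 N more per mm (5 N half-way in, 9 N fully in); beyond that the contact is rigid.
- holder: Fixed aluminium block 80 x 80 mm, 62 mm high, with one upright hole 31 mm across through its middle in which the probe hangs. Origin at the centre of its underside, z up.
- dispenser: Fixed white plastic bottle, 76 mm across, shoulder at 80 mm, black neck collar 42 mm across up to 112 mm, with a steel push-down dish on a stem above. Origin at the centre of its underside, z up.
- dish_top (a point): Centre of the upper face of the dispenser's round flat steel dish (54 mm across), 130 mm above the table when up; a low bead 2 mm high runs along its rim. Moves down with the dish.
- dish (a joint): How far the dish is pressed down: 0 up, 0.010 m fully down. The spring holds it up with 1.4 N at the start and 4.9 N fully down; it comes back up by itself.
- dome: Fixed silvered glass bulb: sphere of radius 100 mm, centre 75 mm above the table, crown at 175 mm, in a black clamp ring 244 mm across, 77 mm high. Two marks in black lines, each 25 degrees from the crown: a ring on the side roughly towards the robot (the body's -x side), a cross on the far (+x) side. Origin at the centre of its underside, z up.
- ring_mark (a point): Centre of the drawn ring (28 mm across) on the glass surface. z points straight out of the glass (25 degrees from vertical).
- tape: Bystander: a loose roll of tape lying flat, 90 mm across, 24 mm high. Origin at the centre of its underside.
- battery: Bystander: a loose black tool battery 75 x 62 mm, 56 mm high. Origin at the centre of its underside.
There are look-alikes about, which are no part of the job. Leave any red look-alike of the part that bears probe_grip alone.

How it is judged:
By the outcome, as a careful person would: the job done as asked, in the order asked, and still so for the second after the job is handed in, while the arm keeps its last pose, push and grip.
It also fails if it takes over 59 s, if anything falls off the work surface, if the arm or the gripper's body presses on something with over 40 N, if the wrist force passes 120 N, or if a joint passes its speed limit or range.

## Robot

A 7-joint arm with a two-finger parallel gripper is mounted at the origin on the work surface. World frame = base frame: x ahead of the robot, y to its left, z up, the work surface at z = 0. Lengths are in m, angles in rad, forces in N, time in s.
With the tool pointing down it reaches from about 0.4 to 0.85 m from the base axis. Payload 10.4 kg.
Tool frame: the origin (TCP) lies between the finger pads; the fingertips stand ahead of it and the grasp point (between the pads) lies 3 mm ahead of it (r.tips_ahead is the z of the fingertips in the tool frame, in m); z points along the fingers, y is the line along which they close (so a half turn about z gives the same grasp; the last joint's range is limited). The gripper opens to 87 mm and grips with 3 to 60 N. Pads are 19 mm wide; open, the fingers measure 117 mm over their backs; the gripper's body (75 mm by 190 mm) begins 51 mm behind the grasp point.
Start: joints at [1.295, 0.332, -0.065, 1.46, 0.022, 1.35, -0.088], TCP at [0.156, -0.605, 0.245] pointing down, gripper open.
Joint ranges: [-2.6, 2.6], [-0.5, 2.12], [-1.47, 1.34], [0.16, 2.42], [-1.27, 4.41], [0.06, 2.06], [-2.6, 2.6]. Speed limits (rad/s): [2.22, 2.22, 2.79, 2.79, 3.14, 3.14, 3.14].

## Interface

Orientations are given as a unit quaternion [x, y, z, w].
In Python, from bench import telemetry, camera, get_calibration, r gives the robot as it stands.
- The arm moves only by the tool drive_tool, never from a script. Its argument "series" is one flat list of numbers, 7 for each row, row after row: the turn, a rotation vector about the tool's x, y, z in units of 5 degrees (1.0 is 5 degrees), then the shift along the tool's x, y, z in units of 40 mm (1.0 is 40 mm), then the opening, from -1 (shut) to 1 (fully open). A call has 1 to 10 rows; each row is the pose to reach, as a shift and turn from the pose commanded when the call began, along the tool's axes at that moment; what a row does not reach only later rows make up. A row lasts 1/12 s, in which the tool goes at most 41.7 mm and 7.16 degrees, less where a joint would pass 70% of its speed; a pose out of reach is approached as far as the arm can. A call with a gripper value outside its range is refused whole. The fingers move at their own pace and stop on an object; "grip_force" is the grip in N (left out, the last holds). Time passes only in rows, so rows that repeat a pose let the fingers close. It gives the time, the measured TCP pose, the force, the opening and the grip force at its end, in the units of the state.
- telemetry.read_state(): the state, without advancing time (a new reading comes with each control period).
- camera(name): name is "side" or "top" or "wrist"; returns the picture (480x640x3 uint8, red, green, blue); there is no depth.
- get_calibration(name): a dict with "fovy" (degrees; the focal length in pixels is half the picture's height over the tangent of half this angle, whatever the lens; pixels are square), "cx", "cy" (the principal point, pixels), "xyz" and "rotation" of the camera in the world. Camera axes: x right, y up, looking along -z (the intrinsics and any distortion apply to the point x, -y, -z); pixel columns grow to the right and rows downward; lengths in m; the calibration is good to about 2 mm. A picture is of the moment at which its call begins: read the wrist's pose just before it. get_calibration takes no time and is no camera call; for the wrist camera it gives the pose at the moment of the call.
- r.close_job(): hands the job in; it is judged then, once.
The state is a dict: "time": time; "joint_positions": joint angles; "joint_vel": joint speeds; "joint_torque": joint torques, N m; "ee_pos": TCP position; "eef_rot": TCP orientation; "ft_force": force on the tool from outside, world axes, zero at the start; "torque": the same for the moment, N m; "width": finger opening in m; "grip_force": force on a finger pad.
Only numpy, scipy, OpenCV 4.12 (cv2) and the standard library are available. Lean on these libraries where they do the work, as an engineer would, in place of code of your own. Each camera call takes 0.05 s, during which the arm holds its last target. There are 200 camera calls.

## Working session

There is one attempt and no reset: what is moved stays moved. The work goes in short steps, Python scripts to look and compute and a tool call to move; the robot and the scene stay as the last step left them, time stands still between calls to the robot, and variables do not carry over. Pictures are saved under pics/ and viewed, at most 10 in all, crops included, and the job is handed in when it is done.

Besides the shell and the picture viewer there is one more tool, called after ">>>" as name(argument=value, ...) on one line, values as JSON. drive_tool: Moves the arm, as the interface text tells. Its arguments: {"type":"object","properties":{"series":{"type":"array"},"grip_force":{"type":"number"}},"required":["series"]}

```bash
ls; mkdir -p pics; python3 - <<'E'
from bench import telemetry, camera, get_calibration, r
import cv2, numpy as np
print(telemetry.read_state(), r.tips_ahead)
ims=[]
for n in ("side","top","wrist"):
    c=get_calibration(n); print(n,c)
    im=camera(n); cv2.imwrite(f"pics/{n}0.png",im[:,:,::-1])
E
```

```text
pics
{'time': 0.0, 'joint_positions': array([ 1.29539695,  0.33284576, -0.06471047,  1.46092359,  0.02155602,
        1.34991777, -0.08850333]), 'joint_vel': array([-0.00051873, -0.00029944, -0.00142663, -0.0014655 , -0.00070881,
       -0.00039869,  0.00071308]), 'joint_torque': array([-1.21675974e-03, -6.23253679e+01,  2.41070084e-02, -3.89884830e+01,
       -6.15785806e-02,  3.99017881e-02,  1.38790333e-04]), 'ee_pos': array([ 0.15624814, -0.60478611,  0.24377871]), 'eef_rot': array([ 9.92020842e-01,  1.26072037e-01, -9.80673603e-05, -6.93815655e-04]), 'ft_force': array([-0.13359127, -0.47665222, -0.52103836]), 'torque': array([0.01202112, 0.01485016, 0.03710188]), 'grip_force': 0.0, 'width': 0.08700616435568413} 0.022
side {'fovy': 48.53643156965085, 'cx': 323.72561759034085, 'cy': 245.69941419700928, 'xyz': array([ 0.21996359, -0.62643105,  1.01656239]), 'rotation': array([ 0.32733959, -0.08814813, -0.24061801,  0.90949529])}
top {'fovy': 44.33197592406885, 'cx': 313.6646557090088, 'cy': 237.40834509252696, 'xyz': array([ 0.51702354, -0.02862181,  1.25362816]), 'rotation': array([-0.02807416,  0.01587198,  0.71080143, -0.702653  ])}
wrist {'fovy': 63.27347190367602, 'cx': 313.25759979718293, 'cy': 238.5495470797151, 'xyz': array([ 0.22346651, -0.58787927,  0.38375975]), 'rotation': array([-0.10233975,  0.08039668, -0.60744795,  0.78362614])}
```

View pics/side0.png

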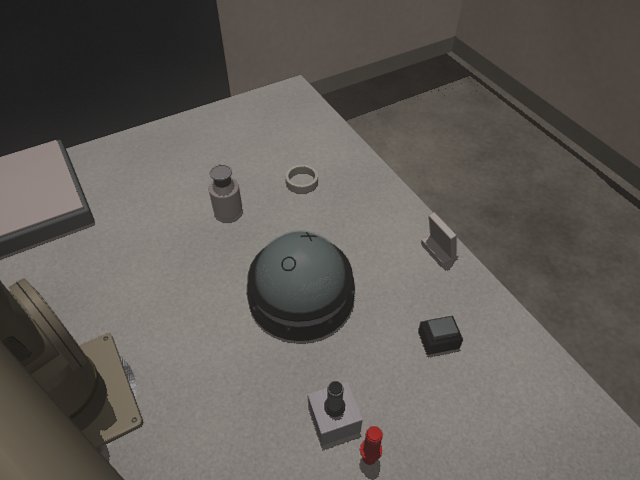

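View pics/top0.png

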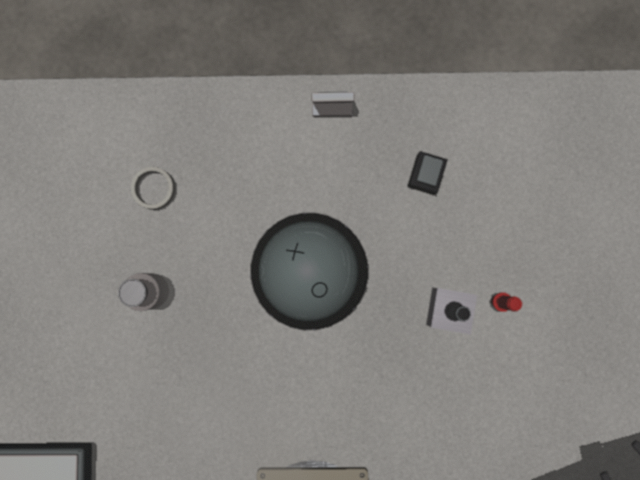

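The side view shows the dark probe in its holder (top at 335,384), a red look-alike at (373,435), the dispenser dish at (221,173), the ring at (288,264) and the cross at (308,237). The top view shows the probe top at (463,314), red at (514,303), the dish at (133,292), the ring at (319,290) and the cross at (295,251).

Candidates for the probe are the dark one in the block (side 335,384) and the free-standing red one (side 373,435). I choose the dark one.

```bash
cat > h.py <<'E'
import numpy as np, cv2
from scipy.spatial.transform import Rotation as R
from bench import telemetry, camera, get_calibration, r
def ray(c,px):
    f=240/np.tan(np.radians(c["fovy"])/2)
    d=np.array([(px[0]-c["cx"])/f,-(px[1]-c["cy"])/f,-1.])
    d=R.from_quat(c["rotation"]).apply(d); return np.array(c["xyz"]),d/np.linalg.norm(d)
def tri(*rays):
    A=np.zeros((3,3));b=np.zeros(3)
    for o,d in rays:
        P=np.eye(3)-np.outer(d,d);A+=P;b+=P@o
    x=np.linalg.solve(A,b); return x,[np.linalg.norm(np.cross(d,x-o)) for o,d in rays]
def plane(ra,z):
    o,d=ra; return o+d*(z-o[2])/d[2]
def project(c,p):
    f=240/np.tan(np.radians(c["fovy"])/2)
    q=R.from_quat(c["rotation"]).inv().apply(np.array(p)-c["xyz"])
    return np.array([c["cx"]-f*q[0]/q[2],c["cy"]+f*q[1]/q[2]])
E
python3 - <<'E'
from h import *
s,t=get_calibration("side"),get_calibration("top")
I={n:cv2.imread(f"pics/{n}0.png") for n in("side","top")}
# ring: dark blob near guess
for n,(u,v) in dict(side=(288,264),top=(319,290)).items():
    g=cv2.cvtColor(I[n],cv2.COLOR_BGR2GRAY)[v-14:v+15,u-14:u+15]
    m=(g<np.median(g)-18).astype(np.uint8)
    cs,_=cv2.findContours(m,cv2.RETR_EXTERNAL,cv2.CHAIN_APPROX_NONE)
    for c in cs:
        if len(c)>12: print(n,"ring",cv2.fitEllipse(c)[0]+np.array([u-14,v-14]),cv2.fitEllipse(c)[1])
for k,a,b in [("probetop",(335.5,385),(463,314)),("dish",(221,173),(133,292.5)),("ring",(288.5,264),(319,290)),("cross",(308,237),(295,251)),("redtop",(374,433),(516,304))]:
    print(k,*tri(ray(s,a),ray(t,b)))
a=cv2.resize(I["side"][340:480,270:430],None,fx=3,fy=3,interpolation=cv2.INTER_CUBIC)
b=cv2.resize(I["top"][270:350,420:530],(480,349),interpolation=cv2.INTER_CUBIC)
b=cv2.copyMakeBorder(b,0,420-349,0,0,cv2.BORDER_CONSTANT)
x=np.hstack([a,b])[:, :]; x=cv2.resize(x,(800,350)); cv2.imwrite("pics/crop1.png",np.clip(x*1.5,0,255).astype(np.uint8))
E
```

```text
side ring [288.11074543 263.43148327] (13.482071876525879, 14.881108283996582)
top ring [319.13109398 289.5028162 ] (14.847853660583496, 16.1816463470459)
probetop [ 0.44023761 -0.28604695  0.14719119] [np.float64(0.00024634507388795644), np.float64(0.00024634507388780866)]
dish [0.48469692 0.33907217 0.12424867] [np.float64(0.0010243886376312648), np.float64(0.001024388637631195)]
ring [ 0.4873617  -0.01878203  0.16088931] [np.float64(0.0003172575326030136), np.float64(0.000317257532603032)]
cross [0.55858311 0.02578976 0.15892471] [np.float64(0.0019794976426956786), np.float64(0.0019794976426957757)]
redtop [ 0.45625563 -0.38741964  0.13671947] [np.float64(0.0008069134659574939), np.float64(0.0008069134659574562)]
```

View pics/crop1.png

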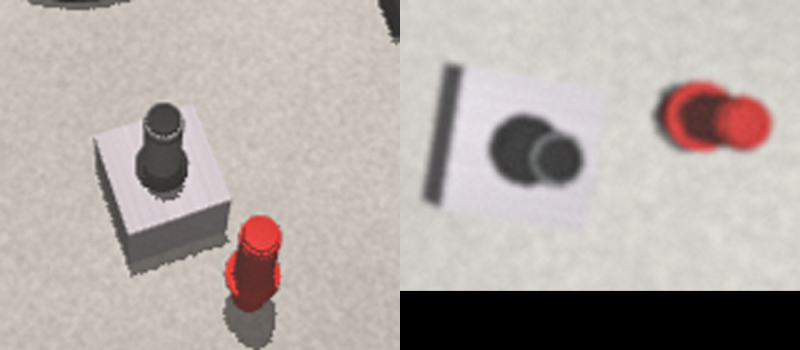

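The crop shows the dark probe hanging in the aluminium block, as described, and the red look-alike standing free about 10 cm to the right. The dark one is the right choice. Next I'll test the tilted pose above the ring with the empty gripper, which also gives an unobstructed close look at the ring.

```bash
cat >> h.py <<'E'
def Rz_down(zdir,xhint):
    z=np.array(zdir)/np.linalg.norm(zdir); x=np.array(xhint)-np.dot(xhint,z)*z; x/=np.linalg.norm(x)
    return R.from_matrix(np.c_[x,np.cross(z,x),z])
def go(pos,rot):
    st=telemetry.read_state(); R0=R.from_quat(st["eef_rot"])
    print("turn",np.round((R0.inv()*rot).as_rotvec()/np.radians(5),3),"shift",np.round(R0.inv().apply(np.array(pos)-st["ee_pos"])/.04,3),"t",st["time"],"F",st["ft_force"].round(2))
E
python3 - <<'E'
from h import *
n=np.array([-.358,-.224,.906]); go(np.array([.487,-.019,.166])+.17*n, Rz_down(-n,[.85,.53,0]))
E
```

```text
turn [ 0.757  4.957 -3.437] shift [  9.958 -11.574  -1.89 ] t 0.15 F [-0.13 -0.25 -0.42]
```

>>> drive_tool(series=[0, 0, 0, 0.4, -0.4, -0.4, 1, 0, 0, 0, 1, -1.1, -0.8, 1, 0, 0, 0, 1.6, -1.8, -1.2, 1, 0, 0, 0, 2.2, -2.5, -1.6, 1, 0, 0, 0, 2.8, -3.2, -1.9, 1, 0, 0, 0, 3.4, -3.9, -1.9, 1, 0, 0, 0, 4, -4.6, -1.9, 1, 0, 0, 0, 4.6, -5.3, -1.9, 1, 0, 0, 0, 5.1, -5.9, -1.9, 1, 0, 0, 0, 5.4, -6.2, -1.9, 1])

```text
time: 0.98
ee_pos: [0.305, -0.3075, 0.3208]
eef_rot: [0.992, 0.128, 0.0, 0.0]
ft_force: [0.9, -0.7, 1.1]
width: 0.0869
grip_force: 0.0
```

```bash
python3 - <<'E'
from h import *
n=np.array([-.358,-.224,.906]); go(np.array([.487,-.019,.166])+.17*n, Rz_down(-n,[.85,.53,0]))
st=telemetry.read_state();print(st["ee_pos"],st["joint_positions"].round(2))
E
```

```text
turn [ 0.766  4.958 -3.392] shift [ 4.518 -5.287  0.018] t 0.9833 F [ 0.85 -0.71  1.08]
[ 0.30497627 -0.3075077   0.32078897] [ 1.03 -0.11 -0.32  1.79 -0.04  1.46 -0.59]
```

>>> drive_tool(series=[0.1, 0.5, -0.3, 0.5, -0.5, 0, 1, 0.2, 1, -0.7, 1, -1.1, 0, 1, 0.2, 1.5, -1, 1.5, -1.7, 0, 1, 0.3, 2, -1.4, 2, -2.3, 0, 1, 0.4, 2.6, -1.8, 2.5, -2.9, 0, 1, 0.5, 3.2, -2.2, 3, -3.5, 0, 1, 0.6, 3.8, -2.6, 3.5, -4.1, 0, 1, 0.7, 4.4, -3, 4, -4.7, 0, 1, 0.8, 4.8, -3.3, 4.4, -5.1, 0, 1, 0.8, 5, -3.4, 4.5, -5.3, 0, 1])

```text
time: 1.82
ee_pos: [0.4252, -0.0584, 0.3203]
eef_rot: [0.938, 0.269, 0.21, -0.062]
ft_force: [-0.3, 0.6, -0.6]
width: 0.0868
grip_force: 0.0
```

```bash
python3 - <<'E'
from h import *
n=np.array([-.358,-.224,.906]); go(np.array([.487,-.019,.166])+.17*n, Rz_down(-n,[.85,.53,0]))
st=telemetry.read_state();print(st["ee_pos"],st["joint_positions"].round(2))
print(get_calibration("wrist"))
im=camera("wrist"); cv2.imwrite("pics/w1.png",im[:,:,::-1])
E
```

```text
turn [-0.031 -0.063  0.001] shift [ 0.03  -0.016  0.023] t 1.8167 F [-0.34  0.59 -0.61]
[ 0.42523625 -0.05841917  0.32032292] [ 0.83 -0.35 -0.42  2.03 -0.54  1.22 -0.46]
{'fovy': 63.27347190367602, 'cx': 313.25759979718293, 'cy': 238.5495470797151, 'xyz': array([ 0.42764643, -0.05730067,  0.47694289]), 'rotation': array([ 0.07977376, -0.04234558, -0.48329019,  0.87078906])}
```

View pics/w1.png

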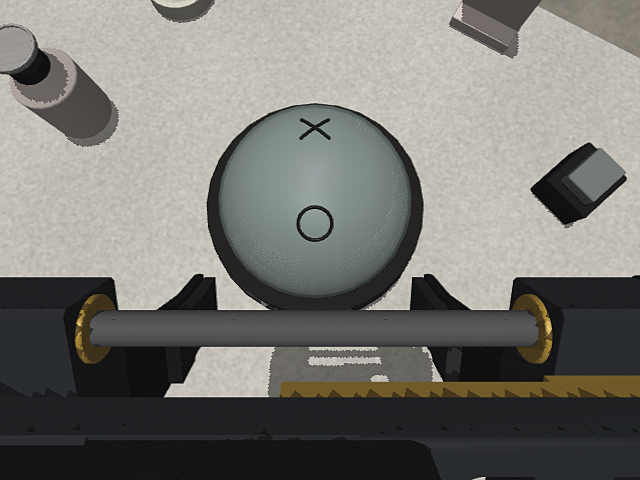

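The pose is reachable. In the wrist view the ring is at (315,223) and the cross at (315,128), with the dispenser at upper left and the battery at right. I'll measure the marks from all three views.

```bash
python3 - <<'E'
from h import *
C={"side":get_calibration("side"),"top":get_calibration("top"),"wrist":get_calibration("wrist")}
F=dict(side="side0",top="top0",wrist="w1")
G=dict(side=((288,264,11),(308,237,11)),top=((319,290,11),(295,251,12)),wrist=((315,223,23),(315,128,20)))
P={}
for n in C:
    im=cv2.cvtColor(cv2.imread(f"pics/{F[n]}.png"),cv2.COLOR_BGR2GRAY)
    for k,(u,v,h) in zip(("ring","cross"),G[n]):
        g=im[v-h:v+h+1,u-h:u+h+1]; m=(g<np.median(g)-20).astype(np.uint8)
        cs,_=cv2.findContours(m,cv2.RETR_EXTERNAL,cv2.CHAIN_APPROX_NONE); c=max(cs,key=len)
        p=np.array(cv2.fitEllipse(c)[0] if k=="ring" else cv2.minAreaRect(c)[0])+[u-h,v-h]; P[n,k]=p; print(n,k,p.round(1),len(c))
for k in("ring","cross"):
    print(k,*tri(*[ray(C[n],P[n,k]) for n in C])); print("  top+wrist",tri(ray(C["top"],P["top",k]),ray(C["wrist"],P["wrist",k]))[0])
    for n in C: print("  ",n,plane(ray(C[n],P[n,k]),.1656).round(4))
# clamp ring outer edge, top view: dark circle
im=cv2.cvtColor(cv2.imread("pics/top0.png"),cv2.COLOR_BGR2GRAY)
m=(im<60).astype(np.uint8); cs,_=cv2.findContours(m[190:350,230:390],cv2.RETR_EXTERNAL,cv2.CHAIN_APPROX_NONE)
e=cv2.fitEllipse(max(cs,key=len)); p=np.array(e[0])+[230,190]; print("clamp",p,e[1],plane(ray(C["top"],p),.077))
E
```

```text
side ring [288.1 263.4] 40
side cross [308.1 235.8] 42
top ring [319.3 289.6] 44
top cross [294.6 251.2] 58
wrist ring [314.6 223.1] 105
wrist cross [314.5 128.5] 116
ring [ 0.48717866 -0.01944129  0.16323966] [np.float64(0.0011532336627720213), np.float64(0.0013430233205764886), np.float64(0.0008156733556289751)]
  top+wrist [ 0.48826982 -0.01928738  0.15531349]
   side [ 0.4856 -0.0203  0.1656]
   top [ 0.4886 -0.0195  0.1656]
   wrist [ 0.4863 -0.0204  0.1656]
cross [0.55829171 0.02545298 0.16246192] [np.float64(0.0017153389828771617), np.float64(0.0015237493392436534), np.float64(0.0011166025751401048)]
  top+wrist [0.56002565 0.02565632 0.15740016]
   side [0.5559 0.0243 0.1656]
   top [0.5597 0.0253 0.1656]
   wrist [0.5566 0.0235 0.1656]
clamp [309.02202606 271.06693268] (114.81654357910156, 115.83491516113281) [0.52322851 0.00129199 0.077     ]
```

```bash
python3 - <<'E'
from h import *
go([.440,-.286,.30], Rz_down([0,0,-1],[.85,.53,0]))
E
```

```text
turn [-0.037 -5.058  0.006] shift [-2.643  5.031 -0.708] t 1.8667 F [-0.15  1.35  0.1 ]
```

>>> drive_tool(series=[0, -0.4, 0, -0.3, 0.5, -0.2, 1, 0, -1, 0, -0.6, 1.1, -0.4, 1, 0, -1.6, 0, -0.9, 1.7, -0.6, 1, 0, -2.2, 0, -1.2, 2.3, -0.7, 1, 0, -2.8, 0, -1.5, 2.9, -0.7, 1, 0, -3.4, 0, -1.8, 3.5, -0.7, 1, 0, -4, 0, -2.1, 4.1, -0.7, 1, 0, -4.6, 0, -2.4, 4.6, -0.7, 1, 0, -5, 0, -2.6, 4.9, -0.7, 1, 0, -5.06, 0, -2.64, 5.03, -0.7, 1])

```text
time: 2.7
ee_pos: [0.4385, -0.2909, 0.2987]
eef_rot: [0.962, 0.273, -0.003, -0.002]
ft_force: [0.6, 0.6, -1.2]
width: 0.0868
grip_force: 0.0
```

```bash
python3 - <<'E'
from h import *
st=telemetry.read_state();print(st["ee_pos"],st["joint_vel"].round(2))
w=get_calibration("wrist"); im=camera("wrist")[:,:,::-1]; cv2.imwrite("pics/w2.png",im); np.save("w2.npy",w)
print(project(w,[.44,-.286,.147]),w["xyz"])
E
```

```text
[ 0.43848415 -0.29089363  0.29873356] [-0.01  0.09  0.01 -0.1   0.03  0.01  0.03]
[310.23235143 221.92680738] [ 0.49840688 -0.25469544  0.43830258]
```

View pics/w2.png

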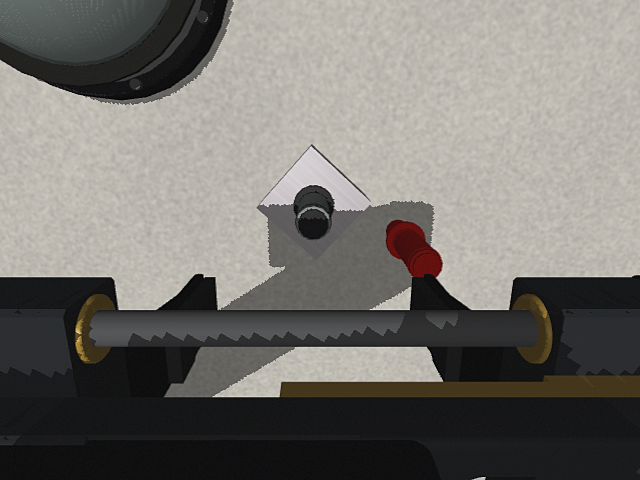

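The wrist view shows the dark probe top at about (313,222), 3 px from the prediction, and red at (428,263). I'll triangulate, then descend with the fingers partly closed to stay clear of the red one.

```bash
python3 - <<'E'
from h import *
w=np.load("w2.npy",allow_pickle=True).item(); s,t=get_calibration("side"),get_calibration("top")
print(tri(ray(w,(313,222)),ray(s,(335.5,385)),ray(t,(463,314))))
print(tri(ray(w,(313,222)),ray(s,(335.5,385))), plane(ray(w,(313,222)),.146),plane(ray(t,(463,314)),.146),plane(ray(s,(335.5,385)),.146))
go([.4395,-.287,.110], Rz_down([0,0,-1],[.85,.53,0]))
E
```

```text
(array([ 0.44051388, -0.28666234,  0.14732477]), [np.float64(0.0012911311866836766), np.float64(0.00044095263136770013), np.float64(0.0008924652532673771)])
(array([ 0.44073411, -0.28716207,  0.14836721]), [np.float64(0.0007893598878470832), np.float64(0.0007893598878470642)]) [ 0.44086682 -0.28794903  0.146     ] [ 0.43993697 -0.28620819  0.146     ] [ 0.44076107 -0.28568956  0.146     ]
turn [-0.058  0.035 -0.057] shift [ 0.075 -0.042  4.726] t 2.75 F [-0.38 -0.17 -0.75]
```

>>> drive_tool(series=[-0.06, 0.03, 0, 0.1, -0.03, 0.3, 0.4, -0.06, 0.03, 0, 0.1, -0.03, 0.8, 0.4, -0.06, 0.03, 0, 0.1, -0.03, 1.4, 0.4, -0.06, 0.03, 0, 0.1, -0.03, 2, 0.4, -0.06, 0.03, 0, 0.1, -0.03, 2.6, 0.4, -0.06, 0.03, 0, 0.1, -0.03, 3.2, 0.4, -0.06, 0.03, 0, 0.1, -0.03, 3.8, 0.4, -0.06, 0.03, 0, 0.1, -0.03, 4.3, 0.4, -0.06, 0.03, 0, 0.1, -0.03, 4.6, 0.4, -0.06, 0.03, 0, 0.1, -0.03, 4.72, 0.4])

```text
time: 3.58
ee_pos: [0.4405, -0.2844, 0.1101]
eef_rot: [0.962, 0.274, 0.0, -0.0]
ft_force: [-0.0, 0.1, 1.0]
width: 0.0611
grip_force: 0.0
```

>>> drive_tool(series=[0, 0, 0, 0, 0, 0, 0.4, 0, 0, 0, 0, 0, 0, 0.4, 0, 0, 0, 0, 0, 0, 0.4])

```text
time: 3.83
ee_pos: [0.4423, -0.2852, 0.1128]
eef_rot: [0.962, 0.274, 0.002, 0.002]
ft_force: [-0.1, -0.4, -0.2]
width: 0.0609
grip_force: 0.0
```

```bash
python3 - <<'E'
from h import *
st=telemetry.read_state();print(st["width"],st["ee_pos"]); go([.4405,-.2868,.110], Rz_down([0,0,-1],[.85,.53,0]))
c=get_calibration("side"); im=camera("side")[:,:,::-1]; cv2.imwrite("pics/s2.png",cv2.resize(im[300:480,230:470],(800,600),interpolation=cv2.INTER_CUBIC))
E
```

```text
0.06087668290298704 [ 0.44230792 -0.28518577  0.11281427]
turn [ 0.045 -0.025 -0.029] shift [-0.06  0.01  0.07] t 3.8333 F [-0.06 -0.45 -0.2 ]
```

View pics/s2.png

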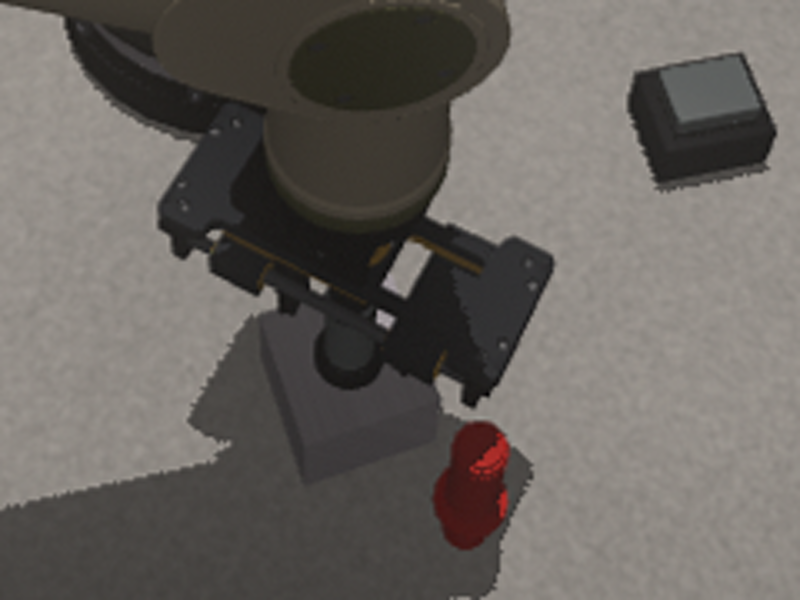

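The view shows the gripper straddling the dark probe (crop 345,345), with red clear at (475,480). Closing.

>>> drive_tool(series=[0.04, -0.03, 0, -0.05, 0.01, 0.07, 0.4, 0.04, -0.03, 0, -0.05, 0.01, 0.07, 0.1, 0.04, -0.03, 0, -0.05, 0.01, 0.07, -0.2, 0.04, -0.03, 0, -0.05, 0.01, 0.07, -0.6, 0.04, -0.03, 0, -0.05, 0.01, 0.07, -1, 0.04, -0.03, 0, -0.05, 0.01, 0.07, -1, 0.04, -0.03, 0, -0.05, 0.01, 0.07, -1, 0.04, -0.03, 0, -0.05, 0.01, 0.07, -1, 0.04, -0.03, 0, -0.05, 0.01, 0.07, -1, 0.04, -0.03, 0, -0.05, 0.01, 0.07, -1], grip_force=50)

```text
time: 4.72
ee_pos: [0.4402, -0.2863, 0.1087]
eef_rot: [0.962, 0.274, -0.001, -0.0]
ft_force: [1.0, -1.2, 0.8]
width: 0.027
grip_force: 50.0
```

>>> drive_tool(series=[0, 0, 0, 0, 0, 0, -1, 0, 0, 0, 0, 0, 0, -1, 0, 0, 0, 0, 0, 0, -1, 0, 0, 0, 0, 0, 0, -1])

```text
time: 5.05
ee_pos: [0.4402, -0.2862, 0.1087]
eef_rot: [0.962, 0.274, -0.001, -0.0]
ft_force: [0.7, -1.4, 0.4]
width: 0.0266
grip_force: 50.0
```

>>> drive_tool(series=[0, 0, 0, 0, 0, -0.1, -1, 0, 0, 0, 0, 0, -0.3, -1, 0, 0, 0, 0, 0, -0.6, -1, 0, 0, 0, 0, 0, -0.9, -1, 0, 0, 0, 0, 0, -1.2, -1, 0, 0, 0, 0, 0, -1.5, -1, 0, 0, 0, 0, 0, -1.8, -1, 0, 0, 0, 0, 0, -2.1, -1, 0, 0, 0, 0, 0, -2.4, -1, 0, 0, 0, 0, 0, -2.6, -1])

```text
time: 5.88
ee_pos: [0.4407, -0.2864, 0.2145]
eef_rot: [0.962, 0.274, -0.0, -0.0]
ft_force: [0.1, -1.0, -1.0]
width: 0.0272
grip_force: 50.0
```

>>> drive_tool(series=[0, 0, 0, 0, 0, -0.3, -1, 0, 0, 0, 0, 0, -0.8, -1, 0, 0, 0, 0, 0, -1.3, -1, 0, 0, 0, 0, 0, -1.8, -1, 0, 0, 0, 0, 0, -2.3, -1, 0, 0, 0, 0, 0, -2.7, -1, 0, 0, 0, 0, 0, -3, -1, 0, 0, 0, 0, 0, -3.1, -1, 0, 0, 0, 0, 0, -3.1, -1, 0, 0, 0, 0, 0, -3.1, -1])

```text
time: 6.72
ee_pos: [0.4404, -0.2862, 0.3359]
eef_rot: [0.962, 0.274, -0.001, -0.001]
ft_force: [0.2, 0.2, -1.6]
width: 0.0271
grip_force: 50.0
```

```bash
python3 - <<'E'
from h import *
st=telemetry.read_state();print(st["ee_pos"],st["width"],st["grip_force"],st["joint_positions"].round(2))
go([.485,.339,.36], Rz_down([0,0,-1],[.85,.53,0]))
for n in("side","top"):
    cv2.imwrite(f"pics/{n}3.png",camera(n)[:,:,::-1])
a=cv2.imread("pics/side3.png")[180:480,160:480]; cv2.imwrite("pics/s3.png",cv2.resize(a,(640,600),interpolation=cv2.INTER_CUBIC))
E
```

```text
[ 0.44036422 -0.28622473  0.33585099] 0.027057119079667152 49.98445773962885 [ 0.88  0.11 -0.42  1.55  0.04  1.5  -0.56]
turn [-0.028  0.02  -0.027] shift [  9.186 -12.696  -0.589] t 6.7167 F [ 0.18  0.24 -1.59]
```

View pics/s3.png

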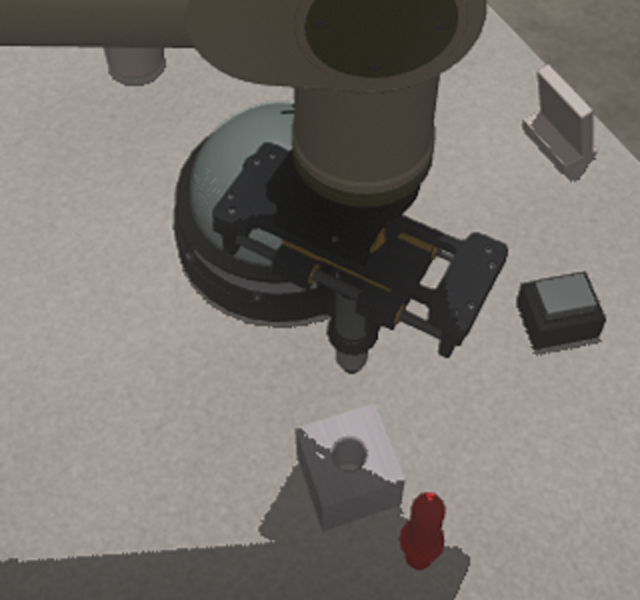

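The view shows the probe held upright, clear of the empty holder. Next is the dispenser.

>>> drive_tool(series=[0, 0, 0, 0.15, -0.2, -0.1, -1, 0, 0, 0, 0.4, -0.6, -0.3, -1, 0, 0, 0, 0.9, -1.2, -0.5, -1, 0, 0, 0, 1.4, -1.9, -0.6, -1, 0, 0, 0, 1.9, -2.6, -0.6, -1, 0, 0, 0, 2.4, -3.3, -0.6, -1, 0, 0, 0, 2.9, -4, -0.6, -1, 0, 0, 0, 3.4, -4.7, -0.6, -1, 0, 0, 0, 3.9, -5.4, -0.6, -1, 0, 0, 0, 4.4, -6.1, -0.6, -1])

```text
time: 7.65
ee_pos: [0.4609, 0.0163, 0.3607]
eef_rot: [0.962, 0.274, -0.001, -0.0]
ft_force: [0.3, 0.5, -2.0]
width: 0.0266
grip_force: 50.0
```

>>> drive_tool(series=[0, 0, 0, 0.5, -0.7, 0, -1, 0, 0, 0, 1, -1.4, 0, -1, 0, 0, 0, 1.5, -2.1, 0, -1, 0, 0, 0, 2, -2.8, 0, -1, 0, 0, 0, 2.5, -3.5, 0, -1, 0, 0, 0, 3, -4.2, 0, -1, 0, 0, 0, 3.5, -4.9, 0, -1, 0, 0, 0, 3.8, -5.3, 0, -1, 0, 0, 0, 4, -5.6, 0, -1, 0, 0, 0, 4, -5.6, 0, -1])

```text
time: 8.48
ee_pos: [0.4775, 0.2924, 0.3604]
eef_rot: [0.961, 0.277, -0.002, -0.002]
ft_force: [-0.3, 0.8, -0.8]
width: 0.0271
grip_force: 50.0
```

```bash
python3 - <<'E'
from h import *
st=telemetry.read_state();print(st["ee_pos"],st["joint_positions"].round(2))
w=get_calibration("wrist"); im=camera("wrist")[:,:,::-1]; cv2.imwrite("pics/w4.png",im); np.save("w4.npy",w)
for z in(.13,): print(project(w,[.485,.339,z]))
go([.485,.339,.30], Rz_down([0,0,-1],[.85,.53,0]))
E
```

```text
[0.47749958 0.29236463 0.36037759] [ 0.16  0.28 -0.97  1.4   0.22  1.58 -1.8 ]
[276.8011267  175.90488868]
turn [-0.032  0.028  0.016] shift [ 0.793 -0.933  1.512] t 8.5333 F [-0.5  -0.47 -1.62]
```

View pics/w4.png

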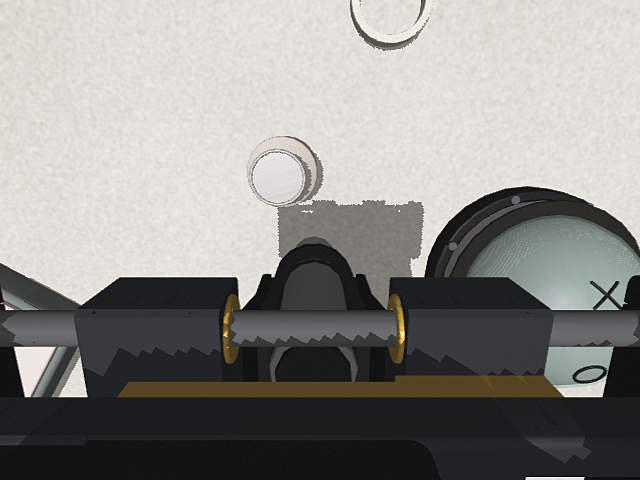

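The dish appears at (277,178) against a prediction of (277,176), so the estimate is good. Moving above it and descending.

>>> drive_tool(series=[0, 0, 0, 0.2, -0.2, 0, -1, 0, 0, 0, 0.4, -0.5, 0.2, -1, 0, 0, 0, 0.6, -0.7, 0.5, -1, 0, 0, 0, 0.77, -0.9, 0.9, -1, 0, 0, 0, 0.77, -0.92, 1.3, -1, 0, 0, 0, 0.77, -0.92, 1.7, -1, 0, 0, 0, 0.77, -0.92, 2.1, -1, 0, 0, 0, 0.77, -0.92, 2.4, -1, 0, 0, 0, 0.77, -0.92, 2.5, -1, 0, 0, 0, 0.77, -0.92, 2.5, -1])

```text
time: 9.37
ee_pos: [0.4859, 0.3352, 0.2598]
eef_rot: [0.962, 0.274, -0.002, -0.0]
ft_force: [0.3, 0.9, -1.8]
width: 0.0272
grip_force: 50.0
```

>>> drive_tool(series=[0, 0, 0, 0, 0, 0, -1, 0, 0, 0, 0, 0, 0, -1, 0, 0, 0, 0, 0, 0, -1])

```text
time: 9.62
ee_pos: [0.4863, 0.3363, 0.2618]
eef_rot: [0.962, 0.274, -0.0, -0.001]
ft_force: [0.1, 0.6, -1.0]
width: 0.027
grip_force: 50.0
```

```bash
python3 - <<'E'
from h import *
st=telemetry.read_state();print(st["ee_pos"],st["joint_positions"].round(2))
go([.484,.3385,.2357], Rz_down([0,0,-1],[.85,.53,0]))
a=camera("side")[:,:,::-1]; b=camera("top")[:,:,::-1]
cv2.imwrite("pics/s5.png",np.hstack([cv2.resize(a[120:270,140:290],(400,400)),cv2.resize(b[230:350,80:200],(400,400))]))
E
```

```text
[0.48634394 0.33633018 0.26181952] [ 0.05  0.39 -0.95  1.49  0.32  1.42 -1.92]
turn [-0.018 -0.    -0.029] shift [-0.021 -0.076  0.653] t 9.6167 F [ 0.08  0.6  -1.01]
```

View pics/s5.png

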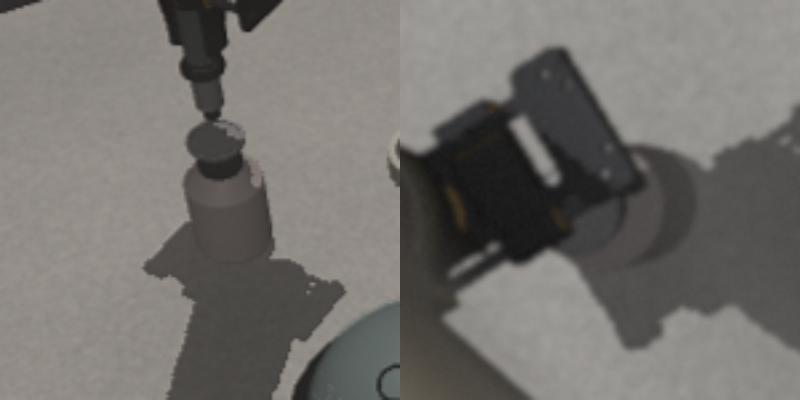

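The tip hangs right above the dish middle. Pressing down in small steps.

>>> drive_tool(series=[0, 0, 0, 0, -0.06, 0.2, -1, 0, 0, 0, 0, -0.06, 0.4, -1, 0, 0, 0, 0, -0.06, 0.6, -1, 0, 0, 0, 0, -0.06, 0.7, -1, 0, 0, 0, 0, -0.06, 0.8, -1, 0, 0, 0, 0, -0.06, 0.9, -1, 0, 0, 0, 0, -0.06, 0.9, -1, 0, 0, 0, 0, -0.06, 0.9, -1, 0, 0, 0, 0, -0.06, 0.9, -1])

```text
time: 10.47
ee_pos: [0.4848, 0.3381, 0.2252]
eef_rot: [0.962, 0.274, -0.001, -0.001]
ft_force: [-2.0, -0.9, 1.4]
width: 0.0274
grip_force: 50.0
```

>>> drive_tool(series=[0, 0, 0, 0, 0, 0.06, -1, 0, 0, 0, 0, 0, 0.12, -1, 0, 0, 0, 0, 0, 0.18, -1, 0, 0, 0, 0, 0, 0.2, -1, 0, 0, 0, 0, 0, 0.2, -1, 0, 0, 0, 0, 0, 0.2, -1, 0, 0, 0, 0, 0, 0.2, -1])

```text
time: 11.05
ee_pos: [0.4848, 0.3382, 0.2171]
eef_rot: [0.962, 0.274, -0.001, -0.001]
ft_force: [-0.4, -0.7, 3.0]
width: 0.0272
grip_force: 50.0
```

>>> drive_tool(series=[0, 0, 0, 0, 0, 0.03, -1, 0, 0, 0, 0, 0, 0.05, -1, 0, 0, 0, 0, 0, 0.07, -1, 0, 0, 0, 0, 0, 0.07, -1, 0, 0, 0, 0, 0, 0.07, -1, 0, 0, 0, 0, 0, 0.07, -1])

```text
time: 11.55
ee_pos: [0.4848, 0.3383, 0.2144]
eef_rot: [0.962, 0.274, -0.001, -0.001]
ft_force: [-0.9, -1.1, 6.4]
width: 0.0274
grip_force: 50.0
```

>>> drive_tool(series=[0, 0, 0, 0, 0, 0, -1, 0, 0, 0, 0, 0, 0, -1])

```text
time: 11.72
ee_pos: [0.4849, 0.3383, 0.2144]
eef_rot: [0.962, 0.274, -0.001, -0.001]
ft_force: [-0.4, -0.5, 6.2]
width: 0.0273
grip_force: 50.0
```

The force is about 7.7 N net and now rises about 1 N/mm, so the dish is bottomed. Lifting off.

>>> drive_tool(series=[0, 0, 0, 0, 0, -0.1, -1, 0, 0, 0, 0, 0, -0.3, -1, 0, 0, 0, 0, 0, -0.6, -1, 0, 0, 0, 0, 0, -1.1, -1, 0, 0, 0, 0, 0, -1.6, -1, 0, 0, 0, 0, 0, -2.1, -1, 0, 0, 0, 0, 0, -2.6, -1, 0, 0, 0, 0, 0, -3.1, -1, 0, 0, 0, 0, 0, -3.5, -1, 0, 0, 0, 0, 0, -3.6, -1])

```text
time: 12.55
ee_pos: [0.4851, 0.3385, 0.3612]
eef_rot: [0.962, 0.274, 0.001, -0.001]
ft_force: [-0.9, 0.5, -1.4]
width: 0.0273
grip_force: 50.0
```

```bash
python3 - <<'E'
from h import *
st=telemetry.read_state();print(st["ee_pos"])
n=np.array([-.358,-.225,.906]);n/=np.linalg.norm(n)
a=camera("side")[:,:,::-1]; cv2.imwrite("pics/side6.png",a)
# dish height after: compare dish pixels before/after
o=cv2.imread("pics/side0.png"); print("dish diff",np.abs(a[160:190,205:240].astype(int)-o[160:190,205:240]).mean())
go(np.array([.4868,-.0200,.1656])+.18*n, Rz_down(-n,[.85,.53,0]))
E
```

```text
[0.48505618 0.33853351 0.36120164]
dish diff 10.26920634920635
turn [ 0.005  4.992 -0.025] shift [-6.592  7.651  0.771] t 12.6 F [-0.37 -0.43 -0.59]
```

>>> drive_tool(series=[0, 0.1, 0, -0.1, 0.15, 0, -1, 0, 0.3, 0, -0.4, 0.5, 0, -1, 0, 0.6, 0, -0.8, 1, 0, -1, 0, 1, 0, -1.3, 1.5, 0, -1, 0, 1.4, 0, -1.8, 2.1, 0, -1, 0, 1.8, 0, -2.3, 2.7, 0, -1, 0, 2.2, 0, -2.8, 3.3, 0, -1, 0, 2.6, 0, -3.3, 3.9, 0, -1, 0, 3, 0, -3.7, 4.3, 0, -1, 0, 3.2, 0, -4, 4.6, 0, -1])

```text
time: 13.43
ee_pos: [0.4448, 0.0935, 0.3567]
eef_rot: [0.953, 0.269, 0.134, -0.038]
ft_force: [0.1, -0.4, -1.9]
width: 0.0275
grip_force: 50.0
```

>>> drive_tool(series=[0, 0, 0, 0, 0, 0, -1, 0, 0, 0, 0, 0, 0, -1])

```text
time: 13.6
ee_pos: [0.4453, 0.0957, 0.3568]
eef_rot: [0.953, 0.27, 0.132, -0.038]
ft_force: [0.1, 0.1, -1.5]
width: 0.0275
grip_force: 50.0
```

```bash
cat > d.py <<'E'
from h import *
import sys
n=np.array([-.358,-.225,.906]);n/=np.linalg.norm(n); ring=np.array([.4868,-.0200,.1656])
st=telemetry.read_state(); Rt=R.from_quat(st["eef_rot"]); tip=st["ee_pos"]+.1007*Rt.apply([0,0,1])
e=tip-ring; print("tip gap along n",(e@n).round(4),"lateral",(e-e@n*n).round(4),"angle",np.degrees(np.arccos(-Rt.apply([0,0,1])@n)).round(2), "Fn",(st["ft_force"]@n).round(2))
go(ring+float(sys.argv[1])*n, Rz_down(-n,[.85,.53,0])); print(st["joint_positions"].round(2))
E
python3 d.py .18
```

```text
tip gap along n 0.0627 lateral [0.0043 0.1444 0.0376] angle 9.16 Fn -1.39
turn [ 0.026  1.833 -0.064] shift [-2.63   3.028 -0.021] t 13.6 F [ 0.08  0.06 -1.49]
[ 0.58 -0.3  -0.64  1.85 -0.32  1.3  -1.03]
```

>>> drive_tool(series=[0, 0.1, 0, -0.2, 0.2, 0, -1, 0, 0.3, 0, -0.5, 0.6, 0, -1, 0, 0.6, 0, -0.9, 1, 0, -1, 0, 0.9, 0, -1.3, 1.5, 0, -1, 0, 1.2, 0, -1.7, 2, 0, -1, 0, 1.5, 0, -2.1, 2.5, 0, -1, 0, 1.7, 0, -2.4, 2.8, 0, -1, 0.02, 1.83, -0.06, -2.6, 3, 0, -1, 0.02, 1.83, -0.06, -2.63, 3.03, 0, -1, 0.02, 1.83, -0.06, -2.63, 3.03, 0, -1])

```text
time: 14.43
ee_pos: [0.4238, -0.0586, 0.3282]
eef_rot: [0.938, 0.27, 0.208, -0.061]
ft_force: [0.1, -0.1, -1.7]
width: 0.0273
grip_force: 50.0
```

>>> drive_tool(series=[0, 0, 0, 0, 0, 0, -1, 0, 0, 0, 0, 0, 0, -1, 0, 0, 0, 0, 0, 0, -1])

```text
time: 14.68
ee_pos: [0.4242, -0.0579, 0.3291]
eef_rot: [0.938, 0.271, 0.208, -0.061]
ft_force: [-0.3, 0.0, -1.7]
width: 0.0269
grip_force: 50.0
```

```bash
python3 d.py .116
```

```text
tip gap along n 0.0784 lateral [0.0015 0.0025 0.0012] angle 0.09 Fn -1.48
turn [-0.016 -0.007  0.053] shift [-0.071  0.032  1.578] t 14.6833 F [-0.27  0.03 -1.73]
[ 0.63 -0.35 -0.27  2.02 -0.47  1.22 -0.53]
```

>>> drive_tool(series=[0, 0, 0, -0.02, 0, 0.1, -1, 0, 0, 0, -0.04, 0.02, 0.3, -1, 0, 0, 0, -0.07, 0.03, 0.6, -1, 0, 0, 0, -0.07, 0.03, 0.9, -1, 0, 0, 0, -0.07, 0.03, 1.2, -1, 0, 0, 0, -0.07, 0.03, 1.4, -1, 0, 0, 0, -0.07, 0.03, 1.55, -1, 0, 0, 0, -0.07, 0.03, 1.55, -1, 0, 0, 0, -0.07, 0.03, 1.55, -1, 0, 0, 0, -0.07, 0.03, 1.55, -1])

```text
time: 15.52
ee_pos: [0.4447, -0.0474, 0.2721]
eef_rot: [0.938, 0.27, 0.209, -0.06]
ft_force: [-1.3, -0.6, -1.1]
width: 0.0277
grip_force: 50.0
```

```bash
python3 d.py .1; python3 - <<'E'
from h import *
a=camera("side")[:,:,::-1]; b=camera("top")[:,:,::-1]; w=camera("wrist")[:,:,::-1]
for k,v in dict(sa=a,tb=b,wc=w).items(): cv2.imwrite(f"pics/{k}.png",v)
A=cv2.resize(a[200:300,240:340],(400,400),interpolation=cv2.INTER_CUBIC); 
W=cv2.resize(w[130:330,215:415],(400,400))
cv2.imwrite("pics/last.png",np.hstack([A,W]))
s,t=get_calibration("side"),get_calibration("top")
print("ring proj side",project(s,[.4868,-.02,.1656]),"seen 288.1 263.4")
E
```

```text
tip gap along n 0.0171 lateral [ 0.0002 -0.0008 -0.0001] angle 0.08 Fn -0.36
turn [-0.006 -0.016  0.035] shift [ 0.01  -0.021  0.444] t 15.5167 F [-1.31 -0.58 -1.06]
[ 0.61 -0.29 -0.32  2.09 -0.48  1.07 -0.54]
ring proj side [288.57424915 263.09307259] seen 288.1 263.4
```

View pics/last.png

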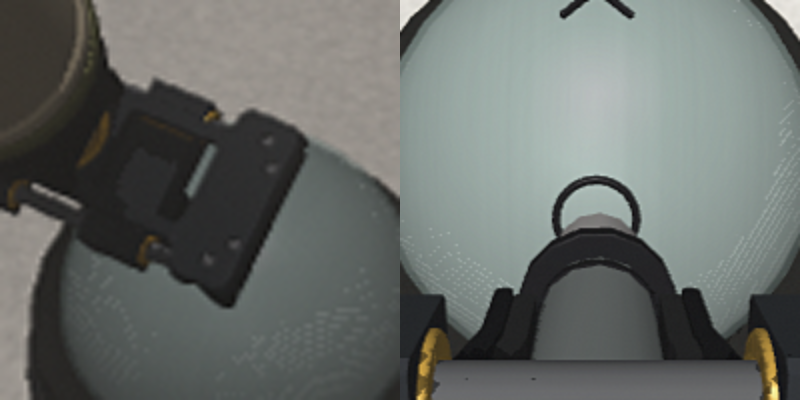

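The wrist view shows the ring arc (its top at crop 596,177) centred sideways on the probe's nose and collar (centre x about 597), so it is laterally aligned. I'll check the fore-aft direction numerically by predicting the ring's and nose's edge pixels.

```bash
python3 - <<'E'
from h import *
w=get_calibration("wrist"); st=telemetry.read_state(); Rt=R.from_quat(st["eef_rot"]); T=lambda v:st["ee_pos"]+Rt.apply(v)
ring=np.array([.4868,-.02,.1656]); n=np.array([-.358,-.225,.906]);n/=np.linalg.norm(n); x=Rt.apply([1,0,0])
crop=lambda p:(project(w,p)-[215,130])*2+[400,0]
th=np.linspace(0,2*np.pi,90)
print("ring far",crop(ring+.014*x-.001*n),"centre",crop(ring),"far +-.7mm",crop(ring+.0147*x-.001*n))
for k,rad,z in(("nose end",.013,.0867),("collar low",.02,.0467),("collar top",.02,.0407)):
    q=np.array([crop(T([rad*np.cos(a),rad*np.sin(a),z])) for a in th]); print(k,"top y",q[:,1].min().round(1),"x range",q[:,0].min().round(1),q[:,0].max().round(1))
im=cv2.imread("pics/wc.png"); g=cv2.cvtColor(im,cv2.COLOR_BGR2GRAY)
c=cv2.resize(g[130:330,215:415],(400,400)).astype(int)
print("col 596-400:",[(y,c[y,196]) for y in range(168,270,3)])
print("row y=250:",[(x+400,c[250,x]) for x in range(90,310,4)])
E
```

```text
ring far [594.41853822 176.83221943] centre [594.48247778 217.39679975] far +-.7mm [594.41493299 174.81275064]
nose end top y 203.3 x range 554.3 639.7
collar low top y 214.7 x range 518.7 675.6
collar top top y 221.0 x range 516.4 678.0
col 596-400: [(168, np.int64(186)), (171, np.int64(187)), (174, np.int64(163)), (177, np.int64(41)), (180, np.int64(44)), (183, np.int64(42)), (186, np.int64(179)), (189, np.int64(180)), (192, np.int64(179)), (195, np.int64(176)), (198, np.int64(175)), (201, np.int64(175)), (204, np.int64(173)), (207, np.int64(173)), (210, np.int64(174)), (213, np.int64(153)), (216, np.int64(120)), (219, np.int64(122)), (222, np.int64(123)), (225, np.int64(129)), (228, np.int64(56)), (231, np.int64(23)), (234, np.int64(48)), (237, np.int64(38)), (240, np.int64(37)), (243, np.int64(36)), (246, np.int64(37)), (249, np.int64(37)), (252, np.int64(36)), (255, np.int64(35)), (258, np.int64(60)), (261, np.int64(25)), (264, np.int64(41)), (267, np.int64(99))]
row y=250: [(490, np.int64(150)), (494, np.int64(153)), (498, np.int64(152)), (502, np.int64(153)), (506, np.int64(15
[... 376 characters left out ...]
np.int64(37)), (582, np.int64(36)), (586, np.int64(37)), (590, np.int64(36)), (594, np.int64(37)), (598, np.int64(35)), (602, np.int64(37)), (606, np.int64(37)), (610, np.int64(37)), (614, np.int64(37)), (618, np.int64(37)), (622, np.int64(36)), (626, np.int64(37)), (630, np.int64(37)), (634, np.int64(36)), (638, np.int64(36)), (642, np.int64(38)), (646, np.int64(37)), (650, np.int64(26)), (654, np.int64(117)), (658, np.int64(159)), (662, np.int64(153)), (666, np.int64(153)), (670, np.int64(152)), (674, np.int64(151)), (678, np.int64(151)), (682, np.int64(150)), (686, np.int64(150)), (690, np.int64(149)), (694, np.int64(148)), (698, np.int64(148)), (702, np.int64(147)), (706, np.int64(145))]
```

```bash
python3 - <<'E'
from h import *
s=get_calibration("side"); p0=np.array([.44036,-.28622,.33585]); x=np.array([.85,.53,0]); x/=np.linalg.norm(x)
im=cv2.cvtColor(cv2.imread("pics/side3.png"),cv2.COLOR_BGR2GRAY).astype(int)
for off in(0,-.003): print(off,"nose mid",project(s,p0+off*x-[0,0,.070]).round(2),"nose end",project(s,p0+off*x-[0,0,.0867]).round(2),"tip",project(s,p0+off*x-[0,0,.1007]).round(2))
for row in (347,350,353,356,359,362,365): print(row,im[row,320:352])
# empty holder hole vs side: calibration bias check at same bearing
t=get_calibration("top"); g=cv2.cvtColor(cv2.imread("pics/w2.png"),cv2.COLOR_BGR2GRAY).astype(int)
print("w2 row222",g[222,286:342]); print("w2 col313",g[180:245,313])
E
```

```text
0 nose mid [336.97 352.11] nose end [336.74 357.18] tip [336.55 361.31]
-0.003 nose mid [336.08 353.62] nose end [335.87 358.67] tip [335.69 362.79]
347 [155 155 157 100  44  34  36  36  37  40  48  53  55  55  55  55  56  55
  55  56  54  54  49  40  36  36  36  35  28 152 165 161]
350 [148 148 153 160 103  43  36  36  37  39  38  42  43  40  38  39  39  39
  39  37  42  43  39  38  37  35  36  29 136 161 165 164]
353 [154 155 154 155 159 159 128  61  34  38  39  38  38  38  38  37  38  37
  37  37  38  38  38  35  34  26 100 154 160 155 154 154]
356 [150 150 151 152 154 155 157 139  80  58  63  51  39  36  38  38  37  38
  38  37  41  45  48  50 146 157 156 157 156 155 157 158]
359 [156 157 157 159 160 157 154 133  78  61  64  66  67  69  69  69  69  70
  70  68  67  65  59  90 146 156 161 165 163 157 157 161]
362 [155 156 154 156 155 152 152 158 154 115  73  64  67  69  70  70  69  70
  70  68  64  58 115 155 162 162 158 155 156 156 158 163]
365 [150 151 154 155 154 154 152 152 152 155 158 153  83  44  44  51  52  51
  51 102 144 157 156 155 154 154 153 154 156 156 156 157]
w2 row222 [ 94  94  93  94  94  93  92  96  89  34  66  64  23  15  21  21  20  16
  24  22  20  22  20  20  22  22  19  21  20  20  22  21  17  21  21  22
  23  23  21  21  14  25  48  70  61  58 103  99  98  97  97  97  96  95
  94  94]
w2 col313 [205 207 207 208 223 106  41  56  56  56  56  60  33  55  54  56  54  55
  55  54  55  55  54  38  38  45 117 150 157  44  47  54  51  52  50  50
  51  46  51  21  20  21  21  23  23  22  19  18  18  20  22  22  19  20
  20  21  22  17  11  57  88  93  93  93  94]
```

Both the wrist and side views say the probe sits about 2–3 mm toward the tool's −x in the grip. Directly relative to the ring, that leaves it 2 mm short. I'll correct by +2 mm in x while approaching.

>>> drive_tool(series=[0, 0, 0, 0.03, 0, 0, -1, 0, 0, 0, 0.05, 0, 0.05, -1, 0, 0, 0, 0.05, 0, 0.12, -1, 0, 0, 0, 0.05, 0, 0.2, -1, 0, 0, 0, 0.05, 0, 0.26, -1, 0, 0, 0, 0.05, 0, 0.3, -1, 0, 0, 0, 0.05, 0, 0.3, -1, 0, 0, 0, 0.05, 0, 0.3, -1, 0, 0, 0, 0.05, 0, 0.3, -1])

```text
time: 16.42
ee_pos: [0.4504, -0.0436, 0.2617]
eef_rot: [0.938, 0.27, 0.208, -0.061]
ft_force: [-0.2, 0.9, -1.7]
width: 0.027
grip_force: 50.0
```

```bash
python3 d.py .0967; python3 - <<'E'
from h import *
st=telemetry.read_state(); w=get_calibration("wrist"); im=camera("wrist")[:,:,::-1]; cv2.imwrite("pics/wd.png",im)
g=cv2.resize(cv2.cvtColor(im,cv2.COLOR_BGR2GRAY)[130:330,215:415],(400,400)).astype(int)
Rt=R.from_quat(st["eef_rot"]); ring=np.array([.4868,-.02,.1656]); x=Rt.apply([1,0,0]); z=Rt.apply([0,0,1]); y=Rt.apply([0,1,0])
crop=lambda p:(project(w,p)-[215,130])*2+[400,0]
print("pred ring far",crop(ring+.014*x+.001*z),"nose end edge",crop(st["ee_pos"]+.013*x+.0867*z))
print("obs col",[(yy,g[yy,196]) for yy in range(150,240,2)])
E
```

```text
tip gap along n 0.0047 lateral [0.0014 0.0002 0.0006] angle 0.08 Fn -1.66
turn [-0.011 -0.011  0.034] shift [-0.034 -0.016  0.217] t 16.4167 F [-0.24  0.89 -1.7 ]
[ 0.61 -0.27 -0.33  2.1  -0.48  1.04 -0.54]
pred ring far [595.25842319 190.02552988] nose end edge [596.95376325 203.28333648]
obs col [(150, np.int64(186)), (152, np.int64(185)), (154, np.int64(187)), (156, np.int64(186)), (158, np.int64(186)), (160, np.int64(186)), (162, np.int64(186)), (164, np.int64(186)), (166, np.int64(186)), (168, np.int64(185)), (170, np.int64(184)), (172, np.int64(184)), (174, np.int64(184)), (176, np.int64(185)), (178, np.int64(185)), (180, np.int64(184)), (182, np.int64(185)), (184, np.int64(187)), (186, np.int64(197)), (188, np.int64(107)), (190, np.int64(36)), (192, np.int64(65)), (194, np.int64(40)), (196, np.int64(7)), (198, np.int64(150)), (200, np.int64(189)), (202, np.int64(181)), (204, np.int64(178)), (206, np.int64(177)), (208, np.int64(177)), (210, np.int64(178)), (212, np.int64(169)), (214, np.int64(130)), (216, np.int64(121)), (218, np.int64(122)), (220, np.int64(122)), (222, np.int64(123)), (224, np.int64(126)), (226, np.int64(136)), (228, np.int64(57)), (230, np.int64(24)), (232, np.int64(23)), (234, np.int64(48)), (236, np.int64(43)), (238, np.int64(37))]
```

Ring and nose now agree to within 1 mm. Pressing gently.

>>> drive_tool(series=[0, 0, 0, 0.015, 0, 0.02, -1, 0, 0, 0, 0.015, 0, 0.05, -1, 0, 0, 0, 0.015, 0, 0.08, -1, 0, 0, 0, 0.015, 0, 0.1, -1, 0, 0, 0, 0.015, 0, 0.12, -1, 0, 0, 0, 0.015, 0, 0.14, -1, 0, 0, 0, 0.015, 0, 0.15, -1, 0, 0, 0, 0.015, 0, 0.15, -1, 0, 0, 0, 0.015, 0, 0.15, -1])

```text
time: 17.22
ee_pos: [0.453, -0.0419, 0.2565]
eef_rot: [0.938, 0.27, 0.208, -0.061]
ft_force: [-1.7, 0.2, -0.3]
width: 0.0272
grip_force: 50.0
```

```bash
python3 d.py .0967
```

```text
tip gap along n -0.0013 lateral [0.0018 0.0006 0.0009] angle 0.08 Fn 0.31
turn [-0.012 -0.011  0.035] shift [-0.048 -0.015  0.067] t 17.2167 F [-1.67  0.17 -0.28]
[ 0.61 -0.26 -0.34  2.1  -0.48  1.03 -0.55]
```

>>> drive_tool(series=[0, 0, 0, 0, 0, 0, -1, 0, 0, 0, 0, 0, 0, -1])

```text
time: 17.38
ee_pos: [0.453, -0.0419, 0.2565]
eef_rot: [0.938, 0.27, 0.208, -0.061]
ft_force: [-2.0, -0.2, 0.4]
width: 0.0275
grip_force: 50.0
```

```bash
python3 d.py .0967
```

```text
tip gap along n -0.0013 lateral [0.0018 0.0005 0.0009] angle 0.08 Fn 1.11
turn [-0.011 -0.011  0.035] shift [-0.048 -0.015  0.067] t 17.3833 F [-1.99 -0.15  0.4 ]
[ 0.61 -0.26 -0.34  2.1  -0.48  1.03 -0.55]
```

>>> drive_tool(series=[0, 0, 0, 0, 0, 0.02, -1, 0, 0, 0, 0, 0, 0.04, -1, 0, 0, 0, 0, 0, 0.06, -1, 0, 0, 0, 0, 0, 0.068, -1, 0, 0, 0, 0, 0, 0.068, -1, 0, 0, 0, 0, 0, 0.068, -1, 0, 0, 0, 0, 0, 0.068, -1])

```text
time: 17.97
ee_pos: [0.454, -0.0413, 0.2541]
eef_rot: [0.938, 0.27, 0.208, -0.061]
ft_force: [-3.3, -0.6, 2.7]
width: 0.0271
grip_force: 50.0
```

```bash
python3 d.py .0967; python3 - <<'E'
from h import *
n=np.array([-.358,-.225,.906])
f=[]
for i in range(6): im=camera(["side","top","wrist"][i%3]); f.append(telemetry.read_state()["ft_force"]@n); 
print(np.round(f,2),np.mean(f)); cv2.imwrite("pics/we.png",im[:,:,::-1])
o=cv2.imread("pics/top0.png").astype(int); t=camera("top")[:,:,::-1].astype(int)
print("tape/battery diff",np.abs(o-t)[160:215,125:185].mean(),np.abs(o-t)[145:200,400:455].mean())
E
```

```text
tip gap along n -0.004 lateral [0.0019 0.0005 0.0009] angle 0.08 Fn 3.72
turn [-0.011 -0.012  0.034] shift [-0.05  -0.016 -0.   ] t 17.9667 F [-3.28 -0.55  2.67]
[ 0.61 -0.26 -0.34  2.11 -0.48  1.02 -0.55]
[3.51 3.03 3.5  2.55 3.76 3.68] 3.3378359274019567
tape/battery diff 11.07030303030303 9.335977961432507
```

Net push is about 4.8 N, so the tip is about 3.8 mm in, with the probe 0.1° from square. One last check that the dish is back up and the bystanders are unmoved, then I'll hand in.

```bash
python3 - <<'E'
from h import *
for n,L in dict(side={"dish":(205,160,38,28),"tape":(280,160,44,38),"battery":(412,310,56,48)},top={"tape":(128,160,54,56),"battery":(400,145,54,56)}).items():
    o=cv2.imread(f"pics/{n}0.png"); a=np.ascontiguousarray(camera(n)[:,:,::-1])
    for k,(x,y,w,h) in L.items():
        m=cv2.matchTemplate(a[y-8:y+h+8,x-8:x+w+8],o[y:y+h,x:x+w],cv2.TM_CCOEFF_NORMED); _,v,_,p=cv2.minMaxLoc(m); print(n,k,round(v,3),np.array(p)-8)
E
```

```text
side dish 0.412 [ 8 -8]
side tape 1.0 [0 0]
side battery 1.0 [0 0]
top tape 0.998 [0 0]
top battery 0.999 [0 0]
```

```bash
python3 - <<'E'
from h import *
def mt(o,a,x,y,w,h):
    m=cv2.matchTemplate(a[y-8:y+h+8,x-8:x+w+8],o[y:y+h,x:x+w],cv2.TM_CCOEFF_NORMED); _,v,_,p=cv2.minMaxLoc(m); return round(v,3),np.array(p)-8
t=np.ascontiguousarray(camera("top")[:,:,::-1])
print("top dish",mt(cv2.imread("pics/top0.png"),t,112,270,52,45))
o,a=cv2.imread("pics/side0.png"),cv2.imread("pics/side6.png")
for k,b in dict(dish=(207,164,28,18),body=(207,190,38,28)).items(): print("side6",k,mt(o,a,*b))
print("Fn",telemetry.read_state()["ft_force"]@[-.358,-.225,.906])
E
```

```text
top dish (0.999, array([0, 0]))
side6 dish (0.786, array([0, 0]))
side6 body (0.779, array([0, 0]))
Fn 4.03762792773077
```

The dish is back up and the bystanders haven't moved. Handing in.

```bash
python3 -c "
from bench import r
print(r.close_job())"
```

```text
the job is handed in; nothing more can be done
None
```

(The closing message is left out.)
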